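# Fill the three-cell finial tray

### The arm

A 7-joint arm with a two-finger parallel gripper is mounted at the origin on the work surface. World frame = base frame: x ahead of the robot, y to its left, z up, the work surface at z = 0. Lengths are in mm, angles in rad, forces in N, time in s.
With the tool pointing down it reaches from about 400 to 875 mm from the base axis. Payload 4.4 kg.
Tool frame: the origin (TCP) lies midway between the tips of the shut fingers; the grasp point (between the pads) lies 19 mm behind it; z points along the fingers, y is the line along which they close (so a half turn about z gives the same grasp; the last joint's range is limited). The gripper opens to 85 mm and grips with 20 to 120 N. Pads are 22 mm wide; open, the fingers measure 114 mm over their backs; the gripper's body (76 mm by 85 mm) begins 54 mm behind the grasp point. The pads swing forward as they close: fully open they stand 13 mm farther back than shut.
Start: joints at [1.192, 0.628, 0.038, 1.517, -0.027, 0.996, -0.02], TCP at [200.048, -618.465, 231.313] pointing down, gripper open.
Joint ranges: [-3.06, 3.06], [-0.37, 2.12], [-1.25, 1.32], [0.18, 2.47], [-1.1, 4.24], [0.23, 1.98], [-2.94, 2.94]. Speed limits (rad/s): [2.57, 2.57, 3.14, 3.14, 3.14, 3.14, 3.14].

### API

Orientations are given as [roll, pitch, yaw] about the fixed x, y, z axes, in that order (R = Rz(yaw) Ry(pitch) Rx(roll)).
In Python, from cell import telemetry, eyes, ctrl, finder gives the robot as it stands.
- The arm moves only by the tool move_arm, never from a script. Its argument "steps" is a list of rows, each a list of 7 numbers: the turn, a rotation vector about the world's x, y, z in degrees, then the shift along the world's x, y, z in m, then the finger opening in m, from 0 to 0.0854. A call has 1 to 5 rows; each row shifts and turns the commanded pose from where the row before left it; what a row does not reach is not made up. A row lasts 1/10 s, in which the tool goes at most 50 mm and 8.59 degrees, less where a joint would pass 70% of its speed; a pose out of reach is approached as far as the arm can. A call with a gripper value outside its range is refused whole. The fingers move at their own pace and stop on an object; the grip force is fixed at half the most. Time passes only in rows, so rows that do not move let the fingers close. It gives the time, the measured TCP pose, the force, the opening and the grip force at its end, in the units of the state.
- telemetry.read_state(): the state, without advancing time (a new reading comes with each control period).
- eyes.get_image(name): name is "side" or "top" or "wrist"; returns (picture, depth): 480x640x3 uint8, blue, green, red; 480x640 float32, mm along the optical axis (not along the pixel's ray), 0 where there is no reading.
- eyes.calibration(name): a dict with "fx", "fy", "cx", "cy" (pixels), "position" and "attitude" of the camera in the world. Camera axes: x right, y down, z forward; pixel columns grow to the right and rows downward; lengths in mm; the calibration is good to about 2 mm. A picture is of the moment at which its call begins: read the wrist's pose just before it. calibration takes no time and is no camera call; for the wrist camera it gives the pose at the moment of the call.
- ctrl.finish_job(): hands the job in; it is judged then, once.
Trained networks look in the newest picture that a camera, given by its name, has taken for a name from the list of things; names that differ only in an ending like _2 or _b are one class to them, and where a whole thing is asked for, a point or a joint stands for the part that bears it (a point fixed in the world has none). Each returns a list of dicts, best first, with "confidence" (0 to 1); they miss things now and then, are a little off and sometimes report something else, mostly with a low value. They report only what shows in the picture. A call takes as long as a camera call. They do not tell look-alikes from the thing itself.
- finder.boxes_of(camera, name): "location" ([x, y, z] in mm, in the coordinates of the camera as it stood for that picture, good to about 4 mm: the middle of the surface that is visible of it).
- finder.cut_out(camera, name): "mask" (480x640 bool, what is visible of it).
- finder.pinpoint(camera, name): "location" ([x, y, z] in mm, in the coordinates of the camera as it stood for that picture, good to about 4 mm: a listed point, or the origin of a listed thing).
The state is a dict: "clock": time; "qpos": joint angles; "qd": joint speeds; "tau": joint torques, N m; "eef_pos": TCP position; "tool_rot": TCP orientation; "force": force on the tool from outside, world axes, zero at the start; "torque": the same for the moment, N m; "width": finger opening in mm; "gripper_force": force on a finger pad.
Only numpy, scipy, OpenCV 4.12 (cv2) and the standard library are available. Lean on these libraries where they do the work, as an engineer would, in place of code of your own. Each camera call takes 0.05 s, during which the arm holds its last target. There are 200 camera calls.

### The job

One of the three cells of the low white cardboard packing tray already holds a big ball-headed wooden finial. Take the two other finials of that same kind, standing loose on the bench among finials of other shapes and sizes, and stand one upright on its foot in each of the two empty cells, leaving the packed one in its cell.

Things in the scene. Friction and masses are not known exactly. Their poses are not given: they have to be found in the camera images.
- tray: fixed open tray of white cardboard, 84 mm (its x) by 244 mm (its y), 28 mm high, walls, partitions and floor 4 mm thick, any yaw. Two partitions make a row of three cells, 76 by 76 mm inside, centred at x = 0, y = -80, 0 and +80 mm in its frame. Origin: centre of the underside, on the bench. The cell at y = -80 mm is already filled; the others are empty
- finial_a: dark turned hardwood curtain-pole finial, 70 mm tall, upright: flat round foot 44 mm across, 20 mm neck, ball head 44 mm in diameter, its centre (grip height) 48 mm above the underside; round, any yaw. Origin: centre of the underside, z up. About 50 g. Loose on the bench; unwanted finials at least 75 mm away have a square or cone head or a small ball (26 mm, 45 mm tall)
- finial_b: dark turned hardwood curtain-pole finial, 70 mm tall, upright: flat round foot 44 mm across, 20 mm neck, ball head 44 mm in diameter, its centre (grip height) 48 mm above the underside; round, any yaw. Origin: centre of the underside, z up. About 50 g. The other loose one, identical to finial_a; either may go in either empty cell
- finial_packed: dark turned hardwood curtain-pole finial, 70 mm tall, upright: flat round foot 44 mm across, 20 mm neck, ball head 44 mm in diameter, its centre (grip height) 48 mm above the underside; round, any yaw. Origin: centre of the underside, z up. About 50 g. Identical to the loose ones; stands already packed in the tray's filled cell (y = -80 mm) and stays there
There are look-alikes about, which are no part of the job. Leave any purple look-alike of the finial_b alone. Leave any purple look-alike of the finial_a alone.

How it is judged (in metres and radians):
At the end, for the whole second after the job is handed in: all three big ball-headed finials stand at rest in the tray, one per cell: each within 20 mm of its cell's centre along the tray's x and y, on the tray floor (underside under 9 mm above the tray's), upright within 10 degrees; the packed one still in the cell at y = -80 mm (((x of finial_a in the frame of tray between -0.02 and 0.02 m and y of finial_a in the frame of tray between -0.02 and 0.02 m and z of each of finial_a, finial_b in the frame of tray below 0.009 m and angle between each of finial_a, finial_b's own z axis and vertical below 0.17 rad and linear speed of each of finial_a, finial_b below 0.02 m/s and x of finial_b in the frame of tray between -0.02 and 0.02 m and y of finial_b in the frame of tray between 0.06 and 0.1 m) or (x of finial_a in the frame of tray between -0.02 and 0.02 m and y of finial_a in the frame of tray between 0.06 and 0.1 m and z of each of finial_a, finial_b in the frame of tray below 0.009 m and angle between each of finial_a, finial_b's own z axis and vertical below 0.17 rad and linear speed of each of finial_a, finial_b below 0.02 m/s and x of finial_b in the frame of tray between -0.02 and 0.02 m and y of finial_b in the frame of tray between -0.02 and 0.02 m)) and x of finial_packed in the frame of tray between -0.02 and 0.02 m and y of finial_packed in the frame of tray between -0.1 and -0.06 m and z of finial_packed in the frame of tray below 0.009 m and angle between finial_packed's own z axis and vertical below 0.17 rad and linear speed of finial_packed below 0.02 m/s); the robot touches nothing.
It fails at once if the already packed finial is lifted out of its cell (z of finial_packed in the frame of tray above 0.025 m).
It also fails if it takes over 51 s, if anything falls off the work surface, if the arm or the gripper's body presses on something with over 40 N, if the wrist force passes 120 N, or if a joint passes its speed limit or range.

## Working session

There is one attempt and no reset: what is moved stays moved. The work goes in short steps, Python scripts to look and compute and a tool call to move; the robot and the scene stay as the last step left them, time stands still between calls to the robot, and variables do not carry over. Pictures are saved under pics/ and viewed, at most 10 in all, crops included, and the job is handed in when it is done.

Besides the shell and the picture viewer there is one more tool, called after "Emit:" as a command line: name --pt "numbers of a row" for each row, then --argument value for the rest. move_arm: Moves the arm, as the interface text tells. Its arguments: {"type":"object","properties":{"steps":{"type":"array"}},"required":["steps"]}

```bash
mkdir -p pics
cat > h.py <<'E'
import numpy as np,cv2
from scipy.spatial.transform import Rotation as R
from cell import telemetry, eyes, ctrl, finder
def Rc(c):
    a=np.array(c["attitude"],float)
    return a if a.shape==(3,3) else (R.from_euler('xyz',a).as_matrix() if a.size==3 else R.from_quat(a).as_matrix())
def w(c,p): return Rc(c)@np.array(p)+np.array(c["position"])
E
python3 - <<'E'
from h import *
s=telemetry.read_state();print(s["clock"],s["eef_pos"],s["tool_rot"],s["width"])
for n in("top","side"):
    im,d=eyes.get_image(n);cv2.imwrite(f"pics/{n}0.png",im);c=eyes.calibration(n);print(n,c)
    for o in("tray","finial_a"):
        for r in finder.pinpoint(n,o):
            p=np.array(r["location"]);print(o,round(r["confidence"],2),w(c,p).round(),(c["fx"]*p[0]/p[2]+c["cx"]).round(),(c["fy"]*p[1]/p[2]+c["cy"]).round(), {k:v for k,v in r.items() if k not in("location","confidence")})
E
```

```text
0.0 [ 199.8715499  -617.84965008  230.39611152] [-3.13970739e+00  3.26711746e-05  3.12839474e-01] 85.43254920014482
top {'fx': 439.9470785967, 'fy': 439.9470785967, 'cx': 317.916894503942, 'cy': 239.0282878484555, 'position': array([349.06399676, -66.28201152, 906.63440282]), 'attitude': array([-2.96584473,  0.00747951, -1.58166271])}
tray 0.67 [529. 178.   0.] 204.0 231.0 {}
finial_a 0.88 [ 496. -333.    1.] 448.0 244.0 {}
finial_a 0.84 [ 578. -333.    2.] 446.0 206.0 {}
finial_a 0.84 [ 406. -339.    3.] 454.0 288.0 {}
finial_a 0.81 [ 377. -269.   -1.] 420.0 302.0 {}
finial_a 0.66 [ 558. -227.    3.] 397.0 215.0 {}
side {'fx': 441.58870807290936, 'fy': 441.58870807290936, 'cx': 318.4407658254596, 'cy': 245.3394751539867, 'position': array([ 159.20148934, -493.49776083,  470.19996272]), 'attitude': array([-2.21017236, -0.01696488, -0.64051265])}
finial_a 0.97 [ 490. -331.   -3.] 448.0 395.0 {}
finial_a 0.95 [ 580. -330.    1.] 492.0 359.0 {}
finial_a 0.85 [ 375. -260.    1.] 340.0 401.0 {}
finial_a 0.61 [ 407. -341.   -5.] 406.0 440.0 {}
finial_a 0.59 [ 560. -227.    1.] 424.0 320.0 {}
```

View pics/top0.png

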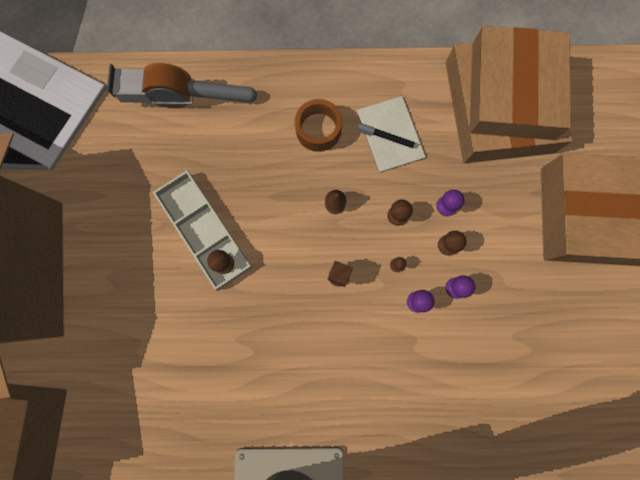

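View pics/side0.png

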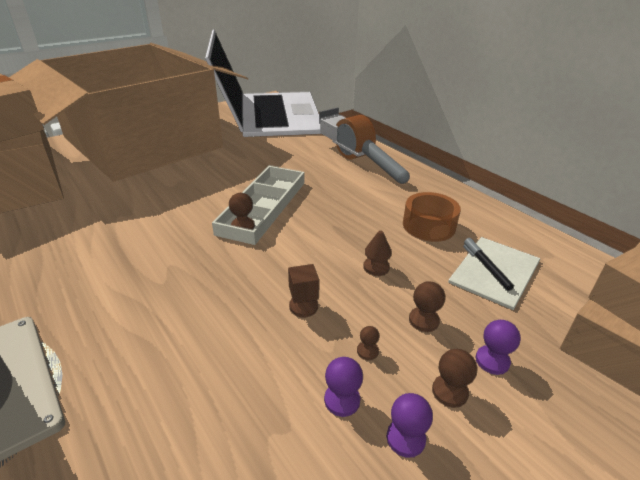

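Dark-brown candidates in the side view: big balls at (428,300) and (455,375). The others are a cone at (378,250), a square at (303,285), a small ball at (369,338), and purple look-alikes at (500,338), (343,378) and (411,415). The two big dark balls fit the description. In the top view they are at (400,211) and (453,242), and the packed one is at (220,262). I'll confirm in a crop and refine the positions.

```bash
cat >> h.py <<'E'
from scipy.optimize import least_squares
def cloud(n):
    im,d=eyes.get_image(n);c=eyes.calibration(n)
    v,u=np.mgrid[:480,:640];P=np.stack([(u-c["cx"])/c["fx"]*d,(v-c["cy"])/c["fy"]*d,d],-1)
    W=P@Rc(c).T+np.array(c["position"]);W[d<=0]=np.nan
    return im,W
def ball(W,x,y,z=48,r=22):
    m=(np.hypot(W[...,0]-x,W[...,1]-y)<32)&(abs(W[...,2]-z)<=23)&(W[...,2]>z-12)
    p=W[m];f=least_squares(lambda q:np.linalg.norm(p-q,axis=1)-r,[x,y,z],loss='soft_l1');return f.x.round(1),len(p),round(np.sqrt(np.mean(f.fun**2)),2)
E
python3 - <<'E'
from h import *
for n in("top","side"):
    im,W=cloud(n)
    for x,y,z in((559,-227,48),(493,-332,48),(465,138,52)): print(n,ball(W,x,y,z))
    m=(np.abs(W[...,2]-27)<6)&(abs(W[...,0]-529)<140)&(abs(W[...,1]-178)<140)&(im.min(-1)>110)
    p=W[m][:,:2].astype(np.float32);print(len(p));
    if len(p)>10: print(cv2.minAreaRect(p),cv2.boxPoints(cv2.minAreaRect(p)).round(),np.median(W[m][:,2]))
    if n=="side": cv2.imwrite("pics/crop.png",cv2.resize(im[210:470,270:550],None,fx=2.2,fy=2.2))
E
```

```text
top (array([ 557.9, -227.9,   48.7]), 368, np.float64(1.01))
top (array([ 493.3, -330.2,   48.8]), 388, np.float64(1.0))
top (array([460. , 134.8,  52.3]), 389, np.float64(1.02))
764
((529.7847900390625, 179.23361206054688), (244.55870056152344, 84.2105712890625), 33.7160758972168) [[405. 146.]
 [451.  76.]
 [655. 212.]
 [608. 282.]] 28.48233252265186
side (array([ 558.8, -227.5,   47.3]), 788, np.float64(0.74))
side (array([ 494.2, -329.7,   47.4]), 1169, np.float64(0.71))
side (array([460.8, 135.3,  51. ]), 449, np.float64(0.98))
751
((530.1474609375, 179.0308380126953), (247.2580108642578, 85.79696655273438), 33.9241943359375) [[404. 146.]
 [452.  74.]
 [657. 212.]
 [609. 284.]] 26.514228979275742
```

View pics/crop.png

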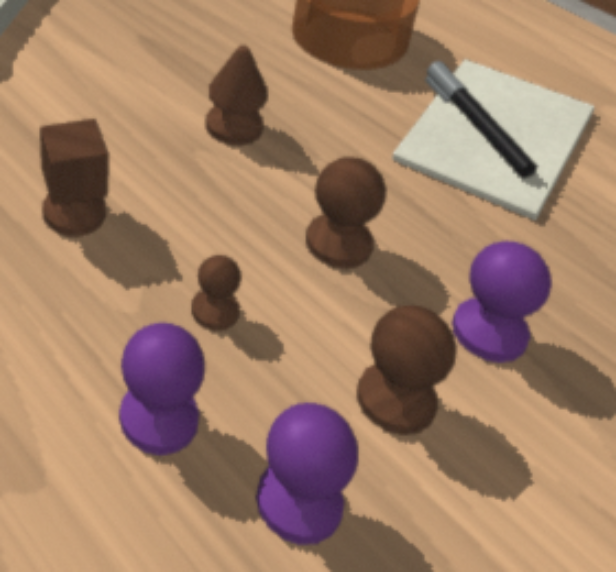

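The crop confirms two big dark balls at (345,215) and (408,365). In world coordinates those are A (558,-228) and B (494,-330). The tray is at (530,179) with its long axis at 33.8°, so the empty cells are at (530,179) and (596.5,223.5). I'll fetch B first.

Emit:
move_arm --pt "0 0 0 0.0294 0.0288 -0.01 0.07" --pt "0 0 0 0.0294 0.0288 -0.01 0.07" --pt "0 0 0 0.0294 0.0288 -0.01 0.07" --pt "0 0 0 0.0294 0.0288 -0.01 0.07" --pt "0 0 0 0.0294 0.0288 -0.01 0.07"

```text
clock: 0.9
eef_pos: [348.1, -473.4, 181.2]
tool_rot: [3.141, -0.0, 0.313]
force: [0.2, -0.3, 1.1]
width: 69.9
gripper_force: 0.0
```

Emit:
move_arm --pt "0 0 0 0.0294 0.0288 -0.01 0.07" --pt "0 0 0 0.0294 0.0288 -0.01 0.07" --pt "0 0 0 0.0294 0.0288 -0.01 0.07" --pt "0 0 0 0.0294 0.0288 -0.01 0.07" --pt "0 0 0 0.0294 0.0288 -0.01 0.07"

```text
clock: 1.4
eef_pos: [495.2, -329.3, 131.1]
tool_rot: [3.141, -0.0, 0.313]
force: [0.7, -0.5, -0.5]
width: 70.0
gripper_force: 0.0
```

Emit:
move_arm --pt "0 0 0 0 0 0 0.07" --pt "0 0 0 0 0 0 0.07" --pt "0 0 0 0 0 0 0.07"

```text
clock: 1.7
eef_pos: [493.1, -331.8, 131.5]
tool_rot: [3.141, 0.001, 0.311]
force: [0.3, -1.4, 0.1]
width: 69.8
gripper_force: 0.0
```

Emit:
move_arm --pt "0 0 0 0 0 -0.03 0.07" --pt "0 0 0 0 0 -0.03 0.07" --pt "0 0 0 0 0 -0.03 0.07" --pt "0 0 0 0 0 -0.014 0.07" --pt "0 0 0 0 0 0 0.07"

```text
clock: 2.2
eef_pos: [492.0, -331.0, 25.8]
tool_rot: [-3.139, 0.003, 0.311]
force: [-0.8, 0.5, 0.6]
width: 70.3
gripper_force: 0.0
```

Emit:
move_arm --pt "0 0 0 0 0 0 0.03" --pt "0 0 0 0 0 0 0.03" --pt "0 0 0 0 0 0 0.03" --pt "0 0 0 0 0 0 0.03" --pt "0 0 0 0 0 0 0.03"

```text
clock: 2.7
eef_pos: [495.0, -331.4, 29.1]
tool_rot: [3.139, -0.002, 0.313]
force: [-1.4, -0.4, 7.7]
width: 40.8
gripper_force: 60.1
```

Width is 40.8 mm (less than 44) with an upward force, so the pads seem to sit above the ball's equator. I'll take a look.

Run:
```python
from h import *
im,W=cloud("side");s=telemetry.read_state();print(s["eef_pos"],s["width"],s["gripper_force"],s["force"])
print(ball(W,494,-330))
cv2.imwrite("pics/c2.png",cv2.resize(im[230:470,340:580],None,fx=2.4,fy=2.4))
```

```text
[ 495.03450738 -331.39658835   29.16804737] 41.569657295576484 60.14528810977936 [-0.13263022 -0.20349112  7.05294539]
(array([ 494.6, -331.1,   48.1]), 1571, np.float64(3.99))
```

View pics/c2.png

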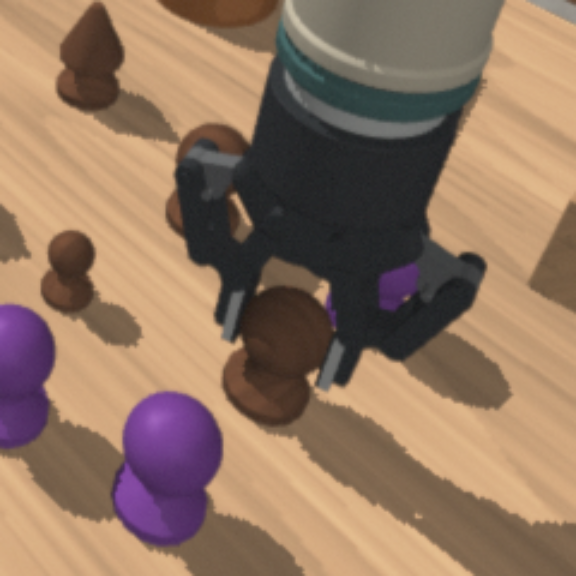

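The crop shows the ball (285,330) held between the pads, with the tips (230,335) and (330,385) only near its equator. I'll reopen, go 7 mm lower and regrip.

Emit:
move_arm --pt "0 0 0 0 0 0 0.065" --pt "0 0 0 0 0 0 0.065" --pt "0 0 0 0 0 -0.007 0.065" --pt "0 0 0 0 0 0 0.065"

```text
clock: 3.15
eef_pos: [493.4, -329.9, 19.3]
tool_rot: [-3.14, 0.001, 0.313]
force: [-0.7, 1.1, 0.3]
width: 65.2
gripper_force: 0.0
```

Emit:
move_arm --pt "0 0 0 0 0 0 0.03" --pt "0 0 0 0 0 0 0.03" --pt "0 0 0 0 0 0 0.03" --pt "0 0 0 0 0 0 0.03" --pt "0 0 0 0 0 0 0.03"

```text
clock: 3.65
eef_pos: [494.1, -330.5, 20.3]
tool_rot: [3.142, -0.0, 0.313]
force: [-0.5, -0.0, -0.3]
width: 41.6
gripper_force: 60.6
```

Emit:
move_arm --pt "0 0 0 0 0 0.02 0.03" --pt "0 0 0 0 0 0.04 0.03" --pt "0 0 0 0 0 0.04 0.03" --pt "0 0 0 0 0 0 0.03"

```text
clock: 4.05
eef_pos: [497.3, -332.8, 125.6]
tool_rot: [3.134, -0.007, 0.313]
force: [1.1, -0.7, -0.5]
width: 42.1
gripper_force: 60.8
```

Emit:
move_arm --pt "0 0 0 0.0064 0.0346 0 0.03" --pt "0 0 0 0.0064 0.0346 0 0.03" --pt "0 0 0 0.0064 0.0346 0 0.03" --pt "0 0 0 0.0064 0.0346 0 0.03"

```text
clock: 4.45
eef_pos: [519.3, -190.7, 119.7]
tool_rot: [-3.141, 0.001, 0.312]
force: [0.5, -0.5, 0.1]
width: 41.8
gripper_force: 60.8
```

Emit:
move_arm --pt "0 0 0 0.0064 0.0346 0 0.03" --pt "0 0 0 0.0064 0.0346 0 0.03" --pt "0 0 0 0.0064 0.0346 0 0.03" --pt "0 0 0 0.0064 0.0346 0 0.03"

```text
clock: 4.85
eef_pos: [544.9, -52.2, 119.7]
tool_rot: [-3.141, 0.001, 0.313]
force: [-0.1, -0.1, -0.2]
width: 41.8
gripper_force: 60.8
```

Emit:
move_arm --pt "0 0 0 0.0064 0.0346 0 0.03" --pt "0 0 0 0.0064 0.0346 0 0.03" --pt "0 0 0 0.0064 0.0346 0 0.03" --pt "0 0 0 0.0064 0.0346 0 0.03"

```text
clock: 5.25
eef_pos: [570.5, 86.1, 119.6]
tool_rot: [-3.142, 0.001, 0.313]
force: [0.7, -1.1, -0.8]
width: 41.6
gripper_force: 60.8
```

Emit:
move_arm --pt "0 0 0 0.0064 0.0346 0 0.03" --pt "0 0 0 0.0064 0.0346 0 0.03" --pt "0 0 0 0.0064 0.0346 0 0.03" --pt "0 0 0 0.0064 0.0346 0 0.03" --pt "0 0 0 0 0 0 0.03"

```text
clock: 5.75
eef_pos: [595.7, 231.1, 119.3]
tool_rot: [-3.137, -0.001, 0.321]
force: [-0.7, 0.0, -0.7]
width: 41.9
gripper_force: 60.9
```

Run:
```python
from h import *
s=telemetry.read_state();print(s["eef_pos"],s["width"],s["gripper_force"],s["force"])
im,W=cloud("side");x,y,z=s["eef_pos"]
print(ball(W,x,y,z+28))
cv2.imwrite("pics/c3.png",cv2.resize(im[60:300,150:470],None,fx=2.4,fy=2.4))
```

```text
[595.66689959 231.07766809 119.2816797 ] 41.930741788510694 60.87889909744263 [-0.70718579  0.04926412 -0.68162346]
(array([595.7, 231.9, 147.5]), 469, np.float64(5.08))
```

View pics/c3.png

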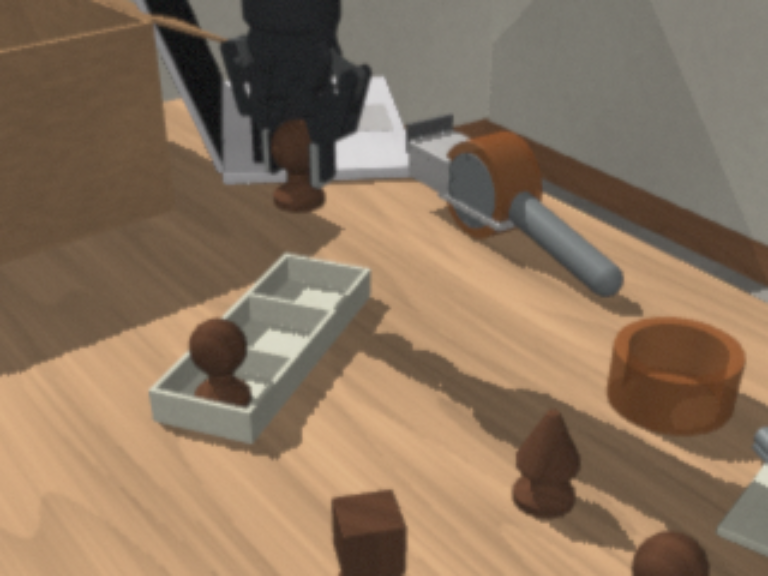

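The finial hangs upright in the gripper (ball at (290,145), foot at (298,197)) beyond the far cell, and the tray is clear. I'll let it settle, then lower it.

Emit:
move_arm --pt "0 0 0 0 0 0 0.03" --pt "0 0 0 0 0 0 0.03" --pt "0 0 0 0 0 -0.03 0.03" --pt "0 0 0 0 0 -0.03 0.03" --pt "0 0 0 0 0 0 0.03"

```text
clock: 6.3
eef_pos: [593.4, 220.5, 56.7]
tool_rot: [3.141, 0.008, 0.311]
force: [-1.6, -0.3, -0.4]
width: 42.1
gripper_force: 60.9
```

Emit:
move_arm --pt "0 0 0 0 0 0 0.03" --pt "0 0 0 0 0 0 0.03"

```text
clock: 6.5
eef_pos: [597.8, 222.8, 61.9]
tool_rot: [3.141, -0.003, 0.312]
force: [0.1, -0.1, -1.0]
width: 41.9
gripper_force: 60.9
```

Emit:
move_arm --pt "0 0 0 0 0 -0.015 0.03" --pt "0 0 0 0 0 -0.012 0.03" --pt "0 0 0 0 0 -0.005 0.03" --pt "0 0 0 0 0 -0.003 0.03" --pt "0 0 0 0 0 0 0.03"

```text
clock: 7.0
eef_pos: [596.4, 223.1, 24.9]
tool_rot: [3.142, 0.0, 0.313]
force: [-0.2, 0.1, 0.0]
width: 41.9
gripper_force: 60.9
```

Emit:
move_arm --pt "0 0 0 0 0 0 0.03" --pt "0 0 0 0 0 0 0.03"

```text
clock: 7.2
eef_pos: [596.7, 223.2, 25.6]
tool_rot: [3.142, -0.001, 0.313]
force: [-0.4, -0.3, -0.0]
width: 42.0
gripper_force: 60.9
```

Emit:
move_arm --pt "0 0 0 0 0 -0.001 0.03" --pt "0 0 0 0 0 0 0.05" --pt "0 0 0 0 0 0 0.062" --pt "0 0 0 0 0 0 0.062" --pt "0 0 0 0 0 0 0.062"

```text
clock: 7.7
eef_pos: [596.5, 223.1, 24.4]
tool_rot: [3.142, -0.0, 0.313]
force: [0.1, 1.1, 0.3]
width: 61.8
gripper_force: 0.0
```

Emit:
move_arm --pt "0 0 0 0 0 0.02 0.062" --pt "0 0 0 0 0 0.04 0.062" --pt "0 0 0 0 0 0.045 0.07"

```text
clock: 8.0
eef_pos: [595.3, 222.7, 129.1]
tool_rot: [3.141, 0.003, 0.313]
force: [0.2, -0.2, 0.2]
width: 70.2
gripper_force: 0.0
```

Run:
```python
from h import *
s=telemetry.read_state();print(s["clock"],s["eef_pos"],s["width"],s["force"])
im,W=cloud("side")
for p in((596,223,52),(460,135,52),(558,-228,48)):print(ball(W,*p))
```

```text
8.0 [595.27618282 222.68002982 129.14872774] 70.15744096904174 [ 0.19892492 -0.1961515   0.19215411]
(array([597.5, 224. ,  51. ]), 337, np.float64(1.16))
(array([461. , 135.4,  51. ]), 453, np.float64(0.93))
(array([ 558.9, -227.4,   47.4]), 790, np.float64(0.76))
```

The first finial stands in its cell. Next I'll fetch finial A at (558.4,-227.6).

Emit:
move_arm --pt "0 0 0 -0.0032 -0.0376 0 0.07" --pt "0 0 0 -0.0032 -0.0376 0 0.07" --pt "0 0 0 -0.0032 -0.0376 0 0.07" --pt "0 0 0 -0.0032 -0.0376 0 0.07"

```text
clock: 8.45
eef_pos: [583.5, 71.4, 129.5]
tool_rot: [3.141, -0.001, 0.313]
force: [-0.4, 0.1, 0.5]
width: 70.3
gripper_force: 0.0
```

Emit:
move_arm --pt "0 0 0 -0.0032 -0.0376 0 0.07" --pt "0 0 0 -0.0032 -0.0376 0 0.07" --pt "0 0 0 -0.0032 -0.0376 0 0.07" --pt "0 0 0 -0.0032 -0.0376 0 0.07"

```text
clock: 8.85
eef_pos: [570.7, -79.2, 129.4]
tool_rot: [3.141, -0.001, 0.313]
force: [0.1, 0.4, 0.3]
width: 70.0
gripper_force: 0.0
```

Emit:
move_arm --pt "0 0 0 -0.0032 -0.0376 0 0.07" --pt "0 0 0 -0.0032 -0.0376 0 0.07" --pt "0 0 0 -0.0032 -0.0376 0 0.07" --pt "0 0 0 -0.0032 -0.0376 0 0.07"

```text
clock: 9.25
eef_pos: [557.9, -229.7, 129.4]
tool_rot: [3.141, -0.0, 0.313]
force: [0.6, -1.0, 0.8]
width: 70.5
gripper_force: 0.0
```

Emit:
move_arm --pt "0 0 0 0 0 0 0.07" --pt "0 0 0 0 0 0 0.07" --pt "0 0 0 0 0 0 0.07" --pt "0 0 0 0 0 0 0.07" --pt "0 0 0 0 0 0 0.07"

```text
clock: 9.75
eef_pos: [558.5, -226.6, 129.3]
tool_rot: [-3.141, -0.0, 0.315]
force: [-0.2, -0.1, -0.3]
width: 70.1
gripper_force: 0.0
```

Emit:
move_arm --pt "0 0 0 0 0 -0.03 0.07" --pt "0 0 0 0 0 -0.03 0.07" --pt "0 0 0 0 0 -0.03 0.07" --pt "0 0 0 0 0 -0.019 0.07" --pt "0 0 0 0 0 0 0.07"

```text
clock: 10.25
eef_pos: [556.2, -226.4, 17.7]
tool_rot: [-3.138, 0.004, 0.314]
force: [-0.8, 0.3, -0.3]
width: 70.1
gripper_force: 0.0
```

Emit:
move_arm --pt "0 0 0 0 0 0 0.07" --pt "0 0 0 0 0 0 0.03" --pt "0 0 0 0 0 0 0.03" --pt "0 0 0 0 0 0 0.03" --pt "0 0 0 0 0 0 0.03"

```text
clock: 10.75
eef_pos: [559.2, -228.3, 22.1]
tool_rot: [3.14, -0.002, 0.313]
force: [-0.9, 1.1, 6.0]
width: 41.9
gripper_force: 60.0
```

Emit:
move_arm --pt "0 0 0 0 0 0 0.03" --pt "0 0 0 0 0 0 0.03"

```text
clock: 10.95
eef_pos: [559.2, -228.3, 22.0]
tool_rot: [3.14, -0.002, 0.313]
force: [-0.4, 1.3, 7.0]
width: 42.1
gripper_force: 60.0
```

Emit:
move_arm --pt "0 0 0 0 0 0.02 0.03" --pt "0 0 0 0 0 0.04 0.03" --pt "0 0 0 0 0 0.04 0.03" --pt "0 0 0 0 0 0 0.03"

```text
clock: 11.35
eef_pos: [561.9, -229.8, 126.3]
tool_rot: [3.134, -0.009, 0.312]
force: [0.7, -0.1, 0.5]
width: 41.7
gripper_force: 60.8
```

Emit:
move_arm --pt "0 0 0 -0.0026 0.037 0 0.03" --pt "0 0 0 -0.0026 0.037 0 0.03" --pt "0 0 0 -0.0026 0.037 0 0.03" --pt "0 0 0 -0.0026 0.037 0 0.03" --pt "0 0 0 -0.0026 0.037 0 0.03"

```text
clock: 11.85
eef_pos: [544.6, -41.7, 120.3]
tool_rot: [-3.142, -0.0, 0.313]
force: [0.1, 1.0, -0.3]
width: 41.8
gripper_force: 60.8
```

Emit:
move_arm --pt "0 0 0 -0.0026 0.037 0 0.03" --pt "0 0 0 -0.0026 0.037 0 0.03" --pt "0 0 0 -0.0026 0.037 0 0.03" --pt "0 0 0 -0.0026 0.037 0 0.03"

```text
clock: 12.25
eef_pos: [534.2, 106.4, 120.2]
tool_rot: [3.142, -0.0, 0.313]
force: [-0.3, 0.1, -1.4]
width: 41.7
gripper_force: 60.8
```

Emit:
move_arm --pt "0 0 0 -0.0024 0.037 0 0.03" --pt "0 0 0 -0.0024 0.037 0 0.03" --pt "0 0 0 0 0 0 0.03" --pt "0 0 0 0 0 0 0.03" --pt "0 0 0 0 0 0 0.03"

```text
clock: 12.75
eef_pos: [529.8, 177.5, 120.2]
tool_rot: [3.141, 0.0, 0.311]
force: [-0.4, -0.9, 0.2]
width: 42.0
gripper_force: 60.9
```

Emit:
move_arm --pt "0 0 0 0 0 0 0.03" --pt "0 0 0 0 0 0 0.03" --pt "0 0 0 0 0 0 0.03"

```text
clock: 13.05
eef_pos: [530.0, 178.1, 120.4]
tool_rot: [3.141, -0.0, 0.311]
force: [-0.3, -0.9, 0.7]
width: 41.6
gripper_force: 60.9
```

Run:
```python
from h import *
s=telemetry.read_state();print(s["eef_pos"],s["width"],s["gripper_force"],s["force"])
im,W=cloud("side")
cv2.imwrite("pics/c4.png",cv2.resize(im[60:300,150:470],None,fx=2.4,fy=2.4))
```

```text
[530.04215561 178.06836954 120.37736174] 41.60377794573202 60.86686134338379 [-0.32484582 -0.85193028  0.69880061]
```

View pics/c4.png

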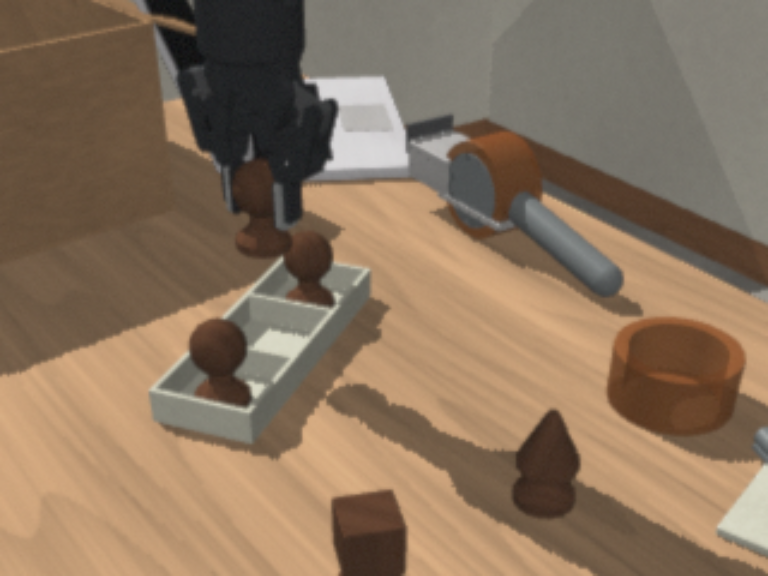

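The second finial is held upright (ball at (255,190), foot at (263,240)) above the empty middle cell at (280,335). The first one stands in the far cell at (308,262). Lowering now.

Emit:
move_arm --pt "0 0 0 0 0 -0.03 0.03" --pt "0 0 0 0 0 -0.03 0.03" --pt "0 0 0 0 0 0 0.03" --pt "0 0 0 0 0 0 0.03" --pt "0 0 0 0 0 0 0.03"

```text
clock: 13.6
eef_pos: [530.9, 179.1, 61.6]
tool_rot: [3.142, -0.002, 0.313]
force: [0.2, -1.0, -0.1]
width: 41.7
gripper_force: 60.9
```

Emit:
move_arm --pt "0 0 0 0 0 -0.015 0.03" --pt "0 0 0 0 0 -0.012 0.03" --pt "0 0 0 0 0 -0.005 0.03" --pt "0 0 0 0 0 -0.001 0.03" --pt "0 0 0 0 0 0 0.03"

```text
clock: 14.1
eef_pos: [530.0, 179.0, 27.5]
tool_rot: [3.142, -0.0, 0.313]
force: [0.7, -0.2, 0.2]
width: 41.7
gripper_force: 60.9
```

Emit:
move_arm --pt "0 0 0 0 0 -0.001 0.03" --pt "0 0 0 0 0 0 0.03" --pt "0 0 0 0 0 0 0.03"

```text
clock: 14.4
eef_pos: [530.0, 179.0, 26.6]
tool_rot: [-3.142, -0.0, 0.313]
force: [-0.3, 0.0, -0.9]
width: 42.1
gripper_force: 60.9
```

Emit:
move_arm --pt "0 0 0 0 0 -0.001 0.03" --pt "0 0 0 0 0 0 0.05" --pt "0 0 0 0 0 0 0.062" --pt "0 0 0 0 0 0 0.062" --pt "0 0 0 0 0 0 0.062"

```text
clock: 14.9
eef_pos: [529.8, 178.9, 25.2]
tool_rot: [3.142, 0.0, 0.313]
force: [0.7, 0.3, -0.8]
width: 62.2
gripper_force: 0.0
```

Emit:
move_arm --pt "0 0 0 0 0 0.02 0.062" --pt "0 0 0 0 0 0.04 0.062" --pt "0 0 0 0 0 0.045 0.062" --pt "0 0 0 0 0 0.045 0.062"

```text
clock: 15.3
eef_pos: [529.4, 178.7, 176.6]
tool_rot: [3.141, 0.001, 0.313]
force: [1.2, -0.1, 0.5]
width: 62.2
gripper_force: 0.0
```

Emit:
move_arm --pt "0 0 0 0 0 0.03 0.062" --pt "0 0 0 0 0 0 0.062" --pt "0 0 0 0 0 0 0.062" --pt "0 0 0 0 0 0 0.062"

```text
clock: 15.7
eef_pos: [528.8, 178.7, 204.0]
tool_rot: [3.142, 0.003, 0.313]
force: [-0.5, -0.1, -0.9]
width: 61.7
gripper_force: 0.0
```

Run:
```python
from h import *
s=telemetry.read_state();print(s["clock"],s["eef_pos"],s["width"],s["force"])
im,W=cloud("side")
a=np.radians(33.8)
for p in((597,223,52),(460,135,52),(530,179,52)):
    b=ball(W,*p);d=b[0][:2]-[530,179];print(b,"along",d@[np.cos(a),np.sin(a)],"across",d@[-np.sin(a),np.cos(a)])
cv2.imwrite("pics/c5.png",cv2.resize(im[60:300,150:470],None,fx=2.4,fy=2.4))
```

```text
15.7 [528.77259544 178.70806642 204.04939565] 61.66112404503539 [-0.49618587 -0.08223045 -0.93305205]
(array([597.3, 224.1,  51.3]), 336, np.float64(1.15)) along 81.01418704122601 across 0.038704641101723045
(array([461. , 135.2,  51.1]), 449, np.float64(1.0)) along -81.703676338842 across 1.9872777153054355
(array([530.2, 179.8,  51.2]), 386, np.float64(1.06)) along 0.6112333862551536 across 0.5535284523193859
```

View pics/c5.png

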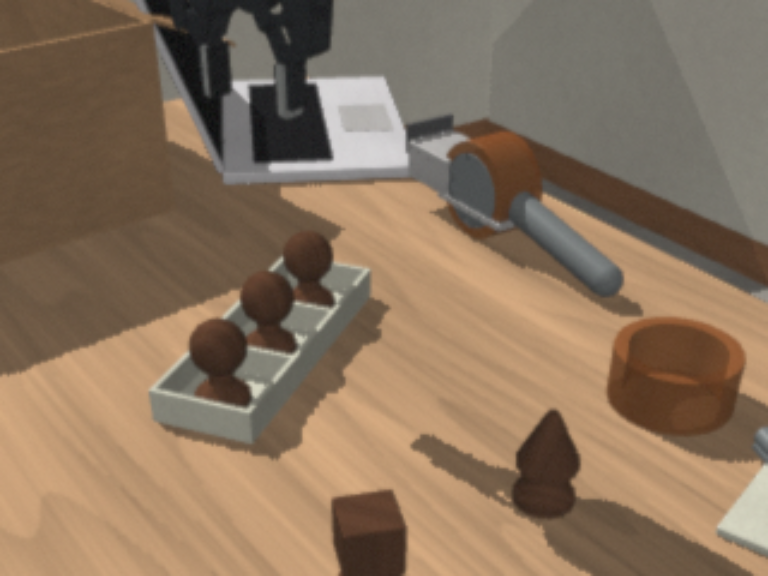

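All three finials stand upright, one per cell, at (308,257), (267,298) and (218,348), and the gripper is clear above them. Handing the job in.

```bash
python3 -c "
from h import *
print(ctrl.finish_job())"
```

```text
the job is handed in; nothing more can be done
None
```

The two loose big ball-headed finials now stand upright in the two empty cells, each measured within about 1 mm of its cell's centre; the packed one is still in its cell, and the job was handed in at about 16 s of the 51 s allowed (no verdict came back).

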